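# Unlock the heel press and hold its cam at full lift

## Robot

A 7-joint arm with a two-finger parallel gripper is mounted at the origin on the work surface. World frame = base frame: x ahead of the robot, y to its left, z up, the work surface at z = 0. Lengths are in m, angles in rad, forces in N, time in s.
With the tool pointing down it reaches from about 0.425 to 0.925 m from the base axis. Payload 6.8 kg.
Tool frame: the origin (TCP) lies between the finger pads; the fingertips stand finger_overhang ahead of it and the grasp point (between the pads) lies 6 mm ahead of it (finger_overhang is the distance from the TCP to the fingertips, in m); z points along the fingers, y is the line along which they close (so a half turn about z gives the same grasp; the last joint's range is limited). The gripper opens to 85 mm and grips with 20 to 120 N. Pads are 22 mm wide; open, the fingers measure 114 mm over their backs; the gripper's body (76 mm by 85 mm) begins 54 mm behind the grasp point. The pads swing forward as they close: fully open they stand 13 mm farther back than shut.
Start: joints at [1.105, 0.477, 0.022, 1.555, -0.011, 1.109, -0.083], TCP at [0.236, -0.632, 0.256] pointing down, gripper open.
Joint ranges: [-2.96, 2.96], [-0.34, 2.1], [-1.41, 1.46], [0.24, 2.44], [-1.37, 4.51], [0.17, 1.92], [-2.96, 2.96]. Speed limits (rad/s): [2.39, 2.39, 3.14, 3.14, 3.14, 3.14, 3.14].

## Interface

Orientations are given as a unit quaternion [w, x, y, z].
In Python, from station import * gives the robot as it stands.
- The arm moves only by the tool drive_tool, never from a script. Its argument "increments" is a list of rows, each an object of numbers: "claw": the finger opening in m, from 0 to 0.0854; "dx", "dy", "dz": the shift along the tool's x, y, z in m; "wx", "wy", "wz": the turn, a rotation vector about the tool's x, y, z in degrees. A call has 1 to 20 rows; each row shifts and turns the commanded pose from where the row before left it, along the tool's axes as they then stand; what a row does not reach is not made up. A row lasts 1/8 s, in which the tool goes at most 62.5 mm and 10.7 degrees, less where a joint would pass 70% of its speed; a pose out of reach is approached as far as the arm can. A call with a gripper value outside its range is refused whole. The fingers move at their own pace and stop on an object; "newtons" is the grip in N (left out, the last holds). Time passes only in rows, so rows that do not move let the fingers close. It gives the time, the measured TCP pose, the force, the opening and the grip force at its end, in the units of the state.
- get_obs(): the state, without advancing time (a new reading comes with each control period).
- read_camera(name): name is "scene" or "top" or "wrist"; returns (picture, depth): 400x640x3 uint8, red, green, blue; 400x640 float32, m along the optical axis (not along the pixel's ray), 0 where there is no reading.
- calibration(name): a dict with "intrinsics" (3x3 intrinsics, pixels), "k1" (the pictures are not rectified: a ray, as slopes to the right and down, at radius r is drawn at 1 + k1 r^2 times it, then the intrinsics apply), "R" (3x3) and "t" (3): a world point X has camera coordinates R X + t; the wrist camera has in their place "mount" (4x4, takes a point from camera to tool coordinates, whose origin is the TCP and whose axes are the flange's). Camera axes: x right, y down, z forward; pixel columns grow to the right and rows downward; lengths in m; the calibration is good to about 2 mm. A picture is of the moment at which its call begins: read the wrist's pose just before it. calibration takes no time and is no camera call.
- hand_in(): hands the job in; it is judged then, once.
The state is a dict: "t": time; "q": joint angles; "joint_vel": joint speeds; "joint_torque": joint torques, N m; "eef_pos": TCP position; "tool_rot": TCP orientation; "contact_force": force on the tool from outside, world axes, zero at the start; "torque": the same for the moment, N m; "gripper_width": opening from 0.0 (shut) to 1.0 (fully open); "grasp_force": force on a finger pad.
Only numpy, scipy, OpenCV 4.12 (cv2) and the standard library are available. Lean on these libraries where they do the work, as an engineer would, in place of code of your own. Each camera call takes 0.05 s, during which the arm holds its last target. There are 200 camera calls.

## Task

Free the heel press by levering its yellow keeper all the way out of its detent, away from the lever, with the tip of the awl in the keeper's eye (do not push the keeper with the gripper), then stand the awl back in its block. Take the red grip of the cam lever in the gripper, raise the lever to its highest lift, where it stands straight up, without carrying it well over the top, and finish while holding it there: the lever springs back if let go. Leave the other things on the bench alone.

Things in the scene. Friction and masses are not known exactly. Their poses are not given: they have to be found in the camera images.
- press: Green bench press, bolted down, base 210 x 120 x 20 mm, head 200 mm high over the base's middle. Origin on the bench under the cam shaft; x axis points from keeper and lever grip towards the shaft, y from the lever's side (-y) to the column (+y). In this frame: the lever swings in a plane at y -75 mm; the keeper guide block is at x -117 to -63, y -58 to 36 mm, its rails 113 mm high.
- cam_shaft (a point): Point on the lever's turning axis (press y axis), 70 mm above the bench, in the same plane as lever_grip: the grip moves round it on a circle of radius 125 mm.
- lever_angle (a joint): Angle of the steel cam lever: 0 at rest (it points to the press's -x, 12 degrees above level), grows as it is raised; 1.361 rad is straight up, the highest lift of cam and platen; it can run on to 2.06, where the platen sinks again. Always springs back to 0: about 3 to 5 N at the grip. While the keeper is in, its tongue stops the lever.
- lever_grip (a point): Middle of the free length of the red grip: a round bar, 18 mm across and about 75 mm long, sticking out to the press's -y from the lever's end (a ball 24 mm across at its tip, 39 mm out from this point). The bar lies along the press's y axis at every lever angle, so it is pinched across the press's x from above and turns between the fingers.
- cam_lever: The steel lever with its red grip; origin on the cam shaft at the arm (press y -75 mm).
- keeper_out (a joint): How far the keeper has slid towards the press's +y: 0 in (tongue over the lever), 0.028 m fully out. A sprung ball resists, most at about 0.004 m (some 11 N on the awl), until it snaps over before 0.012 m; from there it slides with about 2 N and stays where it is left.
- keeper_eye (a point): Centre of the eye at the keeper's upper face (112 mm above the bench). The eye is a square hole, 16 mm wide, right through; below it the guide has a slot, 20 mm wide, along the press's y and open at least 60 mm deep along the whole stroke, so an awl tip put 15 to 30 mm down can carry the keeper along.
- keeper: The yellow keeper, a plate 38 (press x) x 85 (press y) x 8 mm lying in its guide; its tongue covers the lever. Its origin lies at the plate's underside, 25 mm towards press +y from the eye.
- awl: Blunt awl standing upright, tip down, in its block. Origin at the tip, z axis towards the handle: steel shank 8 mm across from 0 to 45 mm, then a round wooden handle 24 mm across from 45 to 103 mm. 90 g.
- awl_block: Dark wooden block, fixed, 60 x 60 x 55 mm high, origin under its centre. In the top centre is a hole 15 mm across and 50 mm deep; the awl's handle rests on the block's top, tip 10 mm above the bench.
- awl_block_hole0 (a point): Centre of the hole's mouth, on the block's top.
- white_tub: Bystander, to be left alone: open white plastic tub, 84 mm across, 75 mm high. Origin at the underside, near its middle.
- glue_bottle: Bystander, to be left alone: blue bottle with a long spout, 72 mm across, 150 mm high. Origin at the underside, near its middle.
- nail_jar: Bystander, to be left alone: glass jar with red lid, 64 mm across, 85 mm high. Origin at the underside, near its middle.
- cork_heel: Bystander, to be left alone: cork heel block, about 75 x 66 x 40 mm high. Origin at the underside, near its middle.
- hammer: Bystander, to be left alone: hammer lying flat. Origin at the underside, near its middle.
- tack_tin: Bystander, to be left alone: round brass tin, 76 mm across, 34 mm high. Origin at the underside, near its middle.
Things that resemble listed ones, but are neither listed nor needed, are in the scene too. Leave any green or turquoise look-alike of the awl_block alone.

How it is judged:
On the way, in this order (a step that is already met when the one before it is completed fails the run):
1. the keeper is levered out by the awl (value of joint keeper_out above 0.022 m and contact force between awl and keeper above 0.3 N), for 0.05 s.
2. the awl stands in its block again, let go (z of awl in the frame of awl_block below 0.018 m and horizontal distance between awl and awl_block_hole0 below 0.008 m and angle between awl's own z axis and vertical below 0.15 rad and contact force between the fingers and awl below 0.2 N), for 0.2 s.
3. the lever is held straight up by the gripper (value of joint lever_angle between 1.241 and 1.481 rad and contact force between the fingers and cam_lever above 1 N), for 0.5 s.
At the end, for the whole second after the job is handed in: The fingers hold the red grip (contact above 1 N), the lever is at rest within 0.12 rad of straight up (1.361 rad), the keeper is out by more than 22 mm, and the awl stands in its block, tip within 18 mm of the bench, upright within 0.15 rad (all of step 2 and all of step 3 and velocity of joint lever_angle between -0.2 and 0.2 rad/s and value of joint keeper_out above 0.022 m); the arm keeps its last pose, push and grip.
It fails at once if the keeper is pushed by the gripper or arm instead of the awl (contact force between any of the fingers, the arm and keeper above 2 N).
It fails at once if the lever is carried well over the top (0.3 rad past) (value of joint lever_angle above 1.661 rad).
It fails at once if a bystander is shoved more than 30 mm or knocked over (distance of any of white_tub, glue_bottle, nail_jar, cork_heel, hammer, tack_tin from where it was at the start of the episode above 0.03 m or angle between any of white_tub, glue_bottle, nail_jar, cork_heel, tack_tin's own z axis and vertical above 0.5 rad).
It also fails if it takes over 67 s, if anything falls off the work surface, if the arm or the gripper's body presses on something with over 40 N, if the wrist force passes 120 N, or if a joint passes its speed limit or range.

## Working session

There is one attempt and no reset: what is moved stays moved. The work goes in short steps, Python scripts to look and compute and a tool call to move; the robot and the scene stay as the last step left them, time stands still between calls to the robot, and variables do not carry over. Pictures are saved under pics/ and viewed, at most 10 in all, crops included, and the job is handed in when it is done.

Besides the shell and the picture viewer there is one more tool, called after "Call:" by a JSON object that holds its "name" and its "arguments", one argument or row to a line. drive_tool: Moves the arm, as the interface text tells. Its arguments: {"type":"object","properties":{"increments":{"type":"array","items":{"type":"object","properties":{"claw":{"type":"number"},"dx":{"type":"number"},"dy":{"type":"number"},"dz":{"type":"number"},"wx":{"type":"number"},"wy":{"type":"number"},"wz":{"type":"number"}}}},"newtons":{"type":"number"}},"required":["increments"]}

```bash
mkdir -p pics; ls; cat > h.py <<'E'
import numpy as np, cv2
from station import *
def cal(n):
    c=calibration(n); return c
def wristRt(c,o):
    w,x,y,z=o["tool_rot"]; from scipy.spatial.transform import Rotation as R
    T=np.eye(4); T[:3,:3]=R.from_quat([x,y,z,w]).as_matrix(); T[:3,3]=o["eef_pos"]
    M=np.linalg.inv(T@np.array(c["mount"])); return M[:3,:3],M[:3,3]
def rays(c,uv):
    K=np.array(c["intrinsics"]); uv=np.atleast_2d(uv).astype(float)
    return cv2.undistortPoints(uv[:,None],np.eye(3)@K,np.array([c["k1"],0,0,0.]))[:,0]
def Rt(c,o=None):
    return wristRt(c,o) if "mount" in c else (np.array(c["R"]),np.array(c["t"]))
def onplane(c,uv,z,o=None):
    R,t=Rt(c,o); r=rays(c,uv); d=np.c_[r,np.ones(len(r))]@R; C=-R.T@t
    return C+d*((z-C[2])/d[:,2])[:,None]
def world(c,uv,dep,o=None):
    R,t=Rt(c,o); r=rays(c,uv); P=np.c_[r,np.ones(len(r))]*np.asarray(dep)[:,None]
    return (P-t)@R
def proj(c,X,o=None):
    R,t=Rt(c,o); p=np.atleast_2d(X)@R.T+t; s=p[:,:2]/p[:,2:]; s=s*(1+c["k1"]*(s**2).sum(1))[:,None]
    K=np.array(c["intrinsics"]); return s@K[:2,:2].T+K[:2,2]
def cloud(c,dep,o=None):
    v,u=np.mgrid[0:400,0:640]; return world(c,np.c_[u.ravel(),v.ravel()],dep.ravel(),o).reshape(400,640,3)
def save(n,im): cv2.imwrite(n,cv2.cvtColor(im,cv2.COLOR_RGB2BGR))
E
python3 - <<'E'
from h import *
o=get_obs();print(o)
for n in("top","scene"):
    im,d=read_camera(n);save(f"pics/{n}0.png",im);np.savez(f"{n}0.npz",im=im,d=d)
    c=cal(n);print(n,c)
print(cal("wrist"))
E
```

```text
pics
{'t': 0.0, 'q': array([ 1.10490247,  0.47780052,  0.02233601,  1.55647125, -0.01150472,
        1.10929233, -0.0830803 ]), 'joint_vel': array([-0.0007542 ,  0.00055671,  0.00088857,  0.00107296,  0.00036416,
       -0.00242008, -0.0009934 ]), 'joint_torque': array([-6.25768171e-04, -5.96458375e+01,  1.60806119e+00, -2.81199181e+01,
        1.23652289e-02,  9.38644807e-03, -9.59252901e-06]), 'eef_pos': array([ 0.23618806, -0.63173634,  0.25531696]), 'tool_rot': array([-8.92968674e-04,  9.84036395e-01,  1.77964953e-01, -2.28277834e-04]), 'contact_force': array([-0.15543845, -0.00259207,  0.01760903]), 'torque': array([-0.01073728, -0.01091309,  0.01598091]), 'grasp_force': 0.0, 'gripper_width': 1.0014366536515507}
top {'intrinsics': array([[400.90466692,   0.        , 322.16762167],
       [  0.        , 400.90466692, 203.48454754],
       [  0.        ,   0.        ,   1.        ]]), 'k1': -0.021370972759296586, 'R': array([[ 0.01277648, -0.99991208,  0.00354961],
       [-0.99595214, -0.01304159, -0.08893398],
       [ 0.08897246, -0.00239898, -0.9960312 ]]), 't': array([0.03735
[... 286 characters left out ...]
,
       [ 0.65915544,  0.47767449, -0.5808108 ],
       [-0.47492927, -0.33440219, -0.81401312]]), 't': array([ 0.28803448, -0.32288888,  1.44285146])}
{'intrinsics': array([[308.27818287,   0.        , 319.89469397],
       [  0.        , 308.27818287, 199.37100195],
       [  0.        ,   0.        ,   1.        ]]), 'k1': -0.0523328133771274, 'mount': array([[ 4.61336317e-04, -9.51525399e-01, -3.07569833e-01,
         7.81254536e-02],
       [ 9.99999501e-01,  7.11580358e-04, -7.01468982e-04,
         1.17746421e-04],
       [ 8.86326204e-04, -3.07569356e-01,  9.51525252e-01,
        -1.19266535e-01],
       [ 0.00000000e+00,  0.00000000e+00,  0.00000000e+00,
         1.00000000e+00]])}
```

View pics/top0.png

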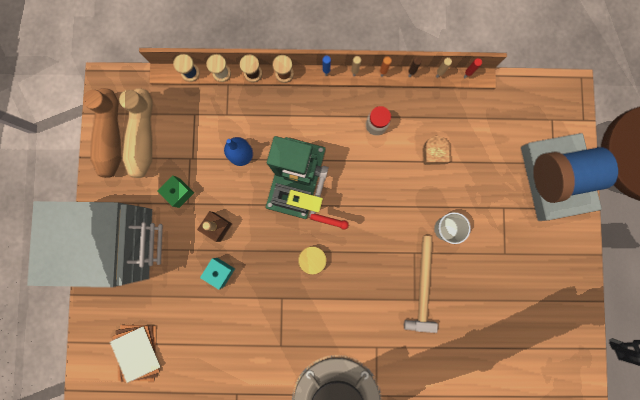

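View pics/scene0.png

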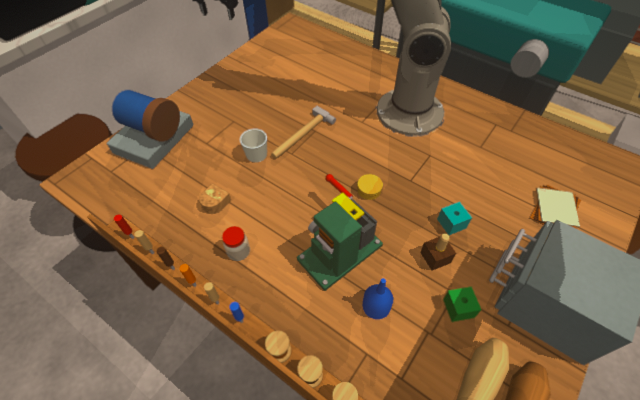

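The top view shows the press at (295,180), with its yellow keeper at (305,200) and red grip from (312,217) to (346,225). There are three block candidates. The dark one at (213,226) has a wooden handle standing in it, so it is the awl_block. The green (175,191) and turquoise (217,273) ones are look-alikes. The scene view agrees, with the dark block and awl at (438,250).

```bash
python3 - <<'E'
from h import *
ims={}
for n in("top","scene"):
    f=np.load(f"{n}0.npz");im,d=f["im"],f["d"];c=cal(n);P=cloud(c,d);hsv=cv2.cvtColor(im,cv2.COLOR_RGB2HSV);ims[n]=(im,d,c,P)
    H,S,V=[hsv[...,i].astype(int) for i in range(3)]
    v,u=np.mgrid[0:400,0:640]
    reg=(u>200)&(u<370)&(v>130)&(v<240) if n=="top" else (u>300)&(u<385)&(v>165)&(v<290)
    regp=reg
    for nm,m,h in (("red",regp&((H<6)|(H>174))&(S>170)&(V>90),None),("yel",regp&(H>24)&(H<34)&(S>150)&(V>120)&(P[...,2]>.08),None)):
        pts=P[m]; 
        r=cv2.minAreaRect(pts[:,:2].astype(np.float32)*1000)
        print(n,nm,m.sum(),"med",np.median(pts,0).round(4),"zpct",np.percentile(pts[:,2],[5,50,95]).round(4),"rect",np.round(r[0],1),np.round(r[1],1),round(r[2],1), np.c_[u[m],v[m]].min(0),np.c_[u[m],v[m]].max(0))
    # awl
    reg=(u>190)&(u<240)&(v>205)&(v<250) if n=="top" else (u>415)&(u<465)&(v>228)&(v<275)
    for lo,hi in((.049,.060),(.085,.112),(.1,.125)):
        m=reg&(P[...,2]>lo)&(P[...,2]<hi)
        if m.sum()>4:
            pts=P[m];r=cv2.minAreaRect(pts[:,:2].astype(np.float32)*1000);print(n,lo,hi,m.sum(),np.median(pts,0).round(4),np.round(r[0],1),np.round(r[1],1),round(r[2],1))
im,d,c,P=ims["top"]
a=cv2.resize(im[125:245,190:360],None,fx=3.4,fy=3.4,interpolation=cv2.INTER_CUBIC)
im,d,c,P=ims["scene"]
b=cv2.resize(im[165:285,290:470],None,fx=3.4,fy=3.4,interpolation=cv2.INTER_CUBIC)
save("pics/crop.png",cv2.resize(np.hstack([a,b]),None,fx=.66,fy=.66,interpolation=cv2.INTER_AREA))
E
```

```text
top red 260 med [0.4865 0.0252 0.1026] zpct [0.0976 0.1026 0.1069] rect [486.5  27. ] [98.  20.3] 77.1 [310 214] [347 228]
top yel 161 med [0.5431 0.0937 0.1108] zpct [0.1078 0.1108 0.1136] rect [516.1  70.8] [143.9  71.9] 43.8 [287 190] [321 211]
top 0.049 0.06 402 [0.4685 0.3337 0.0536] [471.  338.4] [61.7 60.3] 58.8
top 0.085 0.112 64 [0.4714 0.334  0.1087] [470.6 337. ] [21.4 22.9] 69.0
top 0.1 0.125 66 [0.4714 0.3367 0.1103] [470.7 337.7] [19.9 22.6] 68.3
scene red 134 med [0.4891 0.0237 0.1046] zpct [0.1002 0.1046 0.1082] rect [753.3 219.5] [721.6  67.8] 35.7 [326 175] [351 196]
scene yel 337 med [0.5338 0.0928 0.1129] zpct [0.1098 0.1129 0.1172] rect [767.4 248.6] [667.2  81.5] 34.3 [332 193] [363 219]
scene 0.049 0.06 371 [0.4799 0.3448 0.0555] [471.3 340.2] [61.2 62.7] 58.2
scene 0.085 0.112 72 [0.4801 0.3402 0.1017] [476.  339.4] [21.8 17.1] 67.6
scene 0.1 0.125 74 [0.4769 0.3404 0.1114] [473.7 339.5] [20.5 20.3] 33.3
```

View pics/crop.png

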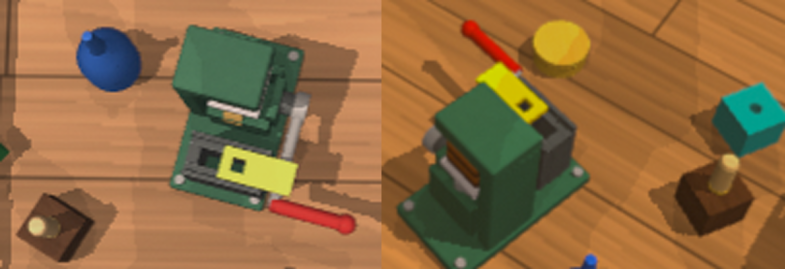

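The crop confirms the dark block holding the wooden-handled awl. The keeper's eye is at about (296,199) in the top view, and the slot runs left towards press +y.

```bash
python3 - <<'E'
from h import *
f=np.load("top0.npz");im,d=f["im"],f["d"];c=cal("top");P=cloud(c,d)
print("eye~",onplane(c,[[296.5,199]],.112).round(4),"head z",np.percentile(P[140:175,275:315,2],[50,90,99]).round(3))
ball=onplane(c,[[346,225]],.096);print("ball",ball)
import station;print([k for k in dir(station) if k[0]!="_"])
E
```

```text
eye~ [[0.5406 0.11   0.112 ]] head z [0.198 0.201 0.203]
ball [[ 0.47666626 -0.0175148   0.096     ]]
['PlanningError', 'calibration', 'finger_overhang', 'get_obs', 'hand_in', 'read_camera']
```

Call:
{"name": "drive_tool", "arguments": {
  "increments": [
    {"dz":-0.02,"wz":8.35,"claw":0.0854},
    {"dz":-0.02,"wz":8.35},
    {"dz":-0.02,"wz":8.35},
    {"wz":8.35},
    {"dx":0.024,"dy":-0.0545},
    {"dx":0.024,"dy":-0.0545},
    {"dx":0.024,"dy":-0.0545},
    {"dx":0.024,"dy":-0.0545},
    {"dx":0.024,"dy":-0.0545},
    {"dx":0.024,"dy":-0.0545},
    {"dx":0.024,"dy":-0.0545},
    {"dx":0.024,"dy":-0.0545},
    {}
  ]
}}

```text
schema error: expected keys claw, dx, dy, dz, wx, wy, wz
```

Call:
{"name": "drive_tool", "arguments": {
  "increments": [
    {"claw":0.0854,"dx":0,"dy":0,"dz":-0.02,"wx":0,"wy":0,"wz":8.35},
    {"claw":0.0854,"dx":0,"dy":0,"dz":-0.02,"wx":0,"wy":0,"wz":8.35},
    {"claw":0.0854,"dx":0,"dy":0,"dz":-0.02,"wx":0,"wy":0,"wz":8.35},
    {"claw":0.0854,"dx":0,"dy":0,"dz":0,"wx":0,"wy":0,"wz":8.35},
    {"claw":0.0854,"dx":0.024,"dy":-0.0545,"dz":0,"wx":0,"wy":0,"wz":0},
    {"claw":0.0854,"dx":0.024,"dy":-0.0545,"dz":0,"wx":0,"wy":0,"wz":0},
    {"claw":0.0854,"dx":0.024,"dy":-0.0545,"dz":0,"wx":0,"wy":0,"wz":0},
    {"claw":0.0854,"dx":0.024,"dy":-0.0545,"dz":0,"wx":0,"wy":0,"wz":0},
    {"claw":0.0854,"dx":0.024,"dy":-0.0545,"dz":0,"wx":0,"wy":0,"wz":0},
    {"claw":0.0854,"dx":0.024,"dy":-0.0545,"dz":0,"wx":0,"wy":0,"wz":0},
    {"claw":0.0854,"dx":0.024,"dy":-0.0545,"dz":0,"wx":0,"wy":0,"wz":0},
    {"claw":0.0854,"dx":0.024,"dy":-0.0545,"dz":0,"wx":0,"wy":0,"wz":0}
  ]
}}

```text
t: 1.6
eef_pos: [0.5216, -0.2484, 0.3161]
tool_rot: [0.0, 0.994, -0.112, -0.0]
contact_force: [1.0, -0.5, 0.4]
gripper_width: 1.0
grasp_force: 0.0
```

```bash
python3 - <<'E'
from h import *
import station
o=get_obs();print(station.finger_overhang,o["t"],o["q"].round(2),o["eef_pos"],o["tool_rot"])
E
```

```text
0.025 1.6 [ 0.39  0.27 -0.07  1.72  0.02  1.16 -1.48] [ 0.52157708 -0.24841902  0.31608084] [ 2.34897460e-06  9.93663913e-01 -1.12392149e-01 -1.84062267e-04]
```

Call:
{"name": "drive_tool", "arguments": {
  "increments": [
    {"claw":0.0854,"dx":-0.0117,"dy":-0.0568,"dz":0,"wx":0,"wy":0,"wz":0},
    {"claw":0.0854,"dx":-0.0117,"dy":-0.0568,"dz":0,"wx":0,"wy":0,"wz":0},
    {"claw":0.0854,"dx":-0.0117,"dy":-0.0568,"dz":0,"wx":0,"wy":0,"wz":0},
    {"claw":0.0854,"dx":-0.0117,"dy":-0.0568,"dz":0,"wx":0,"wy":0,"wz":0},
    {"claw":0.0854,"dx":-0.0117,"dy":-0.0568,"dz":0,"wx":0,"wy":0,"wz":0},
    {"claw":0.0854,"dx":-0.0117,"dy":-0.0568,"dz":0,"wx":0,"wy":0,"wz":0},
    {"claw":0.0854,"dx":0,"dy":0,"dz":0,"wx":0,"wy":0,"wz":0},
    {"claw":0.0854,"dx":0,"dy":0,"dz":0,"wx":0,"wy":0,"wz":0}
  ]
}}

```text
t: 2.6
eef_pos: [0.5284, 0.097, 0.3158]
tool_rot: [0.0, 0.994, -0.112, -0.0]
contact_force: [-0.2, -1.8, 1.1]
gripper_width: 0.998
grasp_force: 0.0
```

```bash
python3 - <<'E'
from h import *
o=get_obs();im,d=read_camera("wrist");save("pics/w1.png",im);np.savez("w1.npz",im=im,d=d,p=o["eef_pos"],r=o["tool_rot"])
print(o["q"].round(2),o["eef_pos"])
c=cal("wrist");P=cloud(c,d,o);hsv=cv2.cvtColor(im,cv2.COLOR_RGB2HSV);H,S,V=[hsv[...,i].astype(int) for i in range(3)]
m=(H>24)&(H<34)&(S>130)&(V>110)&(abs(P[...,2]-.112)<.012)
n,l,st,ce=cv2.connectedComponentsWithStats(m.astype(np.uint8));k=1+st[1:,4].argmax();m=(l==k).astype(np.uint8)
cs,h=cv2.findContours(m,cv2.RETR_CCOMP,cv2.CHAIN_APPROX_NONE)
for i,ct in enumerate(cs):
    if len(ct)<12: continue
    r=cv2.minAreaRect((onplane(c,ct[:,0],.112,o)[:,:2]*1000).astype(np.float32));print("yel",h[0][i][3],np.round(r[0],1),np.round(r[1],1),round(r[2],1),np.round(cv2.boundingRect(ct)), )
m=((H<6)|(H>174))&(S>170)&(V>80)&(P[...,2]>.07)&(P[...,2]<.13)
n,l,st,ce=cv2.connectedComponentsWithStats(m.astype(np.uint8));k=1+st[1:,4].argmax();m=l==k
p=P[m];r=cv2.minAreaRect((p[:,:2]*1000).astype(np.float32));print("red",st[k],np.round(r[0],1),np.round(r[1],1),r[2],np.percentile(p[:,2],[5,50,95]))
E
```

```text
[-0.05  0.21 -0.29  1.8   0.07  1.14 -2.16] [0.52836664 0.0970492  0.31584288]
yel -1 [534.7  92.1] [85.3 38.8] 75.9 [283 151  81  37]
yel 0 [540.  113.6] [17.2 17.5] 76.6 [294 161  17  17]
red [397 186  34  21 464] [480.9  -1.5] [36.7 22.2] 65.1574935913086 [0.10061923 0.1058181  0.10923213]
```

View pics/w1.png

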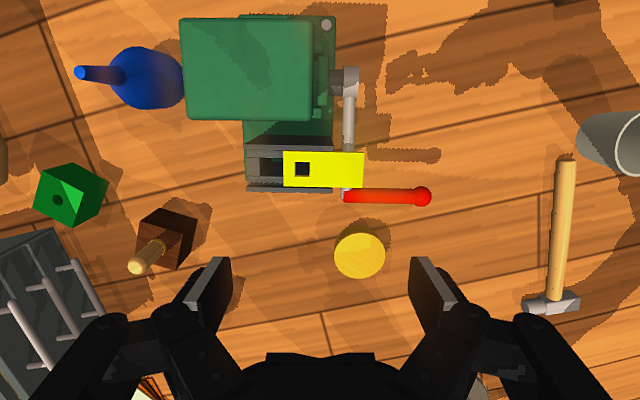

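The wrist view shows the keeper at (283–364, 151–187) with its eye at (302,169), the red grip at (345–432,196), and the awl's handle top at about (138,267). The measured keeper (85×39 mm) and eye (17 mm) match the given sizes.

Call:
{"name": "drive_tool", "arguments": {
  "increments": [
    {"claw":0.0854,"dx":-0.022,"dy":-0.0446,"dz":0,"wx":0,"wy":0,"wz":0},
    {"claw":0.0854,"dx":-0.022,"dy":-0.0446,"dz":0,"wx":0,"wy":0,"wz":0},
    {"claw":0.0854,"dx":-0.022,"dy":-0.0446,"dz":0,"wx":0,"wy":0,"wz":0},
    {"claw":0.0854,"dx":-0.022,"dy":-0.0446,"dz":0,"wx":0,"wy":0,"wz":0},
    {"claw":0.0854,"dx":-0.022,"dy":-0.0446,"dz":0,"wx":0,"wy":0,"wz":0},
    {"claw":0.0854,"dx":0,"dy":0,"dz":0.045,"wx":0,"wy":0,"wz":0},
    {"claw":0.0854,"dx":0,"dy":0,"dz":0.045,"wx":0,"wy":0,"wz":0},
    {"claw":0.0854,"dx":0,"dy":0,"dz":0,"wx":0,"wy":0,"wz":0},
    {"claw":0.0854,"dx":0,"dy":0,"dz":0,"wx":0,"wy":0,"wz":0}
  ]
}}

```text
t: 3.78
eef_pos: [0.4725, 0.3393, 0.2279]
tool_rot: [-0.001, 0.994, -0.113, 0.001]
contact_force: [0.5, -0.8, 0.4]
gripper_width: 0.999
grasp_force: 0.0
```

```bash
python3 - <<'E'
from h import *
o=get_obs();im,d=read_camera("wrist");save("pics/w2.png",im)
print(o["q"].round(2),o["eef_pos"])
c=cal("wrist");P=cloud(c,d,o)
near=np.hypot(P[...,0]-.471,P[...,1]-.339)
for lo,hi,rr in((.048,.062,.05),(.106,.122,.03)):
    m=(near<rr)&(P[...,2]>lo)&(P[...,2]<hi)&(d>0)
    if m.sum()<5: print("none");continue
    p=P[m];r=cv2.minAreaRect((p[:,:2]*1000).astype(np.float32));print(lo,m.sum(),np.round(r[0],1),np.round(r[1],1),r[2],np.median(p,0).round(4))
E
```

```text
[-0.41  0.38 -0.41  1.79  0.18  1.   -2.69] [0.47246619 0.33926954 0.22789276]
0.048 2743 [468.9 340.5] [60.1 60.5] 58.615257263183594 [0.4769 0.3366 0.0567]
0.106 624 [469.6 340.2] [22.5 21.9] 32.340675354003906 [0.4715 0.3399 0.114 ]
```

View pics/w2.png

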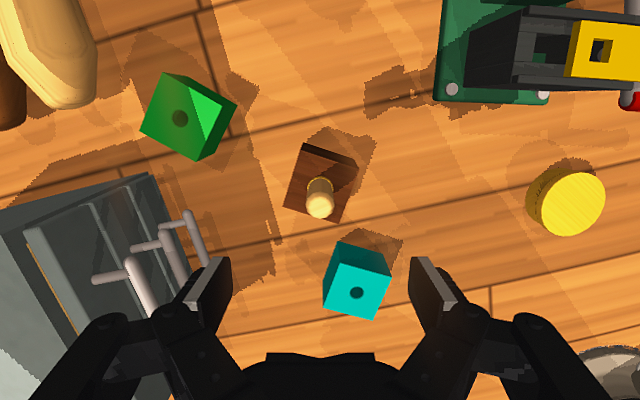

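The wrist view shows the awl's handle top at (320,205) in the dark block. The green (188,115) and turquoise (357,280) blocks are clear of the descent.

Call:
{"name": "drive_tool", "arguments": {
  "increments": [
    {"claw":0.0854,"dx":-0.0026,"dy":0,"dz":0.03,"wx":0,"wy":0,"wz":0},
    {"claw":0.0854,"dx":0,"dy":0,"dz":0.04,"wx":0,"wy":0,"wz":0},
    {"claw":0.0854,"dx":0,"dy":0,"dz":0.04,"wx":0,"wy":0,"wz":0},
    {"claw":0.0854,"dx":0,"dy":0,"dz":0.027,"wx":0,"wy":0,"wz":0},
    {"claw":0.05,"dx":0,"dy":0,"dz":0,"wx":0,"wy":0,"wz":0},
    {"claw":0.035,"dx":0,"dy":0,"dz":0,"wx":0,"wy":0,"wz":0},
    {"claw":0.01,"dx":0,"dy":0,"dz":0,"wx":0,"wy":0,"wz":0},
    {"claw":0.01,"dx":0,"dy":0,"dz":0,"wx":0,"wy":0,"wz":0},
    {"claw":0.01,"dx":0,"dy":0,"dz":0,"wx":0,"wy":0,"wz":0},
    {"claw":0.01,"dx":0,"dy":0,"dz":0,"wx":0,"wy":0,"wz":0}
  ],
  "newtons": 90
}}

```text
t: 5.08
eef_pos: [0.4696, 0.341, 0.0912]
tool_rot: [-0.001, 0.994, -0.112, 0.001]
contact_force: [-1.5, -1.0, 7.3]
gripper_width: 0.26
grasp_force: 87.7
```

Call:
{"name": "drive_tool", "arguments": {
  "increments": [
    {"claw":0.01,"dx":0,"dy":0,"dz":-0.03,"wx":0,"wy":0,"wz":0},
    {"claw":0.01,"dx":0,"dy":0,"dz":-0.04,"wx":0,"wy":0,"wz":0},
    {"claw":0.01,"dx":0,"dy":0,"dz":-0.05,"wx":0,"wy":0,"wz":0},
    {"claw":0.01,"dx":0,"dy":0,"dz":-0.04,"wx":0,"wy":0,"wz":0},
    {"claw":0.01,"dx":0.015,"dy":0.026,"dz":0,"wx":0,"wy":0,"wz":0},
    {"claw":0.01,"dx":0.024,"dy":0.0415,"dz":0,"wx":0,"wy":0,"wz":0},
    {"claw":0.01,"dx":0.024,"dy":0.0415,"dz":0,"wx":0,"wy":0,"wz":0},
    {"claw":0.01,"dx":0.024,"dy":0.0415,"dz":0,"wx":0,"wy":0,"wz":0},
    {"claw":0.01,"dx":0.018,"dy":0.0315,"dz":0,"wx":0,"wy":0,"wz":0},
    {"claw":0.01,"dx":0.015,"dy":0.026,"dz":0,"wx":0,"wy":0,"wz":0},
    {"claw":0.01,"dx":0,"dy":0,"dz":0.03,"wx":0,"wy":0,"wz":0},
    {"claw":0.01,"dx":0,"dy":0,"dz":0,"wx":0,"wy":0,"wz":0},
    {"claw":0.01,"dx":0,"dy":0,"dz":0,"wx":0,"wy":0,"wz":0}
  ]
}}

```text
t: 6.7
eef_pos: [0.5393, 0.1114, 0.2203]
tool_rot: [-0.0, 0.994, -0.112, 0.0]
contact_force: [0.3, -0.8, -0.5]
gripper_width: 0.257
grasp_force: 88.1
```

```bash
python3 - <<'E'
from h import *
o=get_obs();im,d=read_camera("wrist");np.savez("w3.npz",im=im,d=d)
print(o["t"],o["q"].round(2),o["eef_pos"])
c=cal("wrist");P=cloud(c,d,o);hsv=cv2.cvtColor(im,cv2.COLOR_RGB2HSV);H,S,V=[hsv[...,i].astype(int) for i in range(3)]
m=((H>24)&(H<34)&(S>130)&(V>110)&(abs(P[...,2]-.112)<.012)).astype(np.uint8)
cs,h=cv2.findContours(m,cv2.RETR_CCOMP,cv2.CHAIN_APPROX_NONE)
for i,ct in enumerate(cs):
    if len(ct)<25: continue
    r=cv2.minAreaRect((onplane(c,ct[:,0],.112,o)[:,:2]*1000).astype(np.float32));print("yel",h[0][i][3],np.round(r[0],1),np.round(r[1],1),round(r[2],1),cv2.boundingRect(ct))
tip=o["eef_pos"]-[0,0,.0812]; print("tip expected",tip,"px",proj(c,tip,o),"shank top",proj(c,tip+[0,0,.045],o),"eye(.54,.112)",proj(c,[.54,.112,.112],o))
im2,d2=read_camera("scene");c2=cal("scene");print("scene tip px",proj(c2,tip),"eye",proj(c2,[.54,.112,.112]))
np.savez("s3.npz",im=im2,d=d2)
a=im[100:340,160:480];q=proj(c2,tip)[0].astype(int);b=im2[q[1]-60:q[1]+60,q[0]-40:q[0]+40]
a=cv2.resize(a,None,fx=1.6,fy=1.6,interpolation=cv2.INTER_CUBIC);b=cv2.resize(b,(256,384),interpolation=cv2.INTER_CUBIC)
save("pics/w3.png",np.hstack([a,b]))
E
```

```text
6.7 [-0.05  0.33 -0.33  1.88  0.13  0.95 -2.23] [0.53932899 0.11142698 0.22033766]
yel -1 [534.4  91.6] [85.5 38.8] 75.7 (291, 181, 112, 49)
yel 4 [539.9 113.7] [16.5 16.5] 77.2 (306, 195, 22, 21)
tip expected [0.53932899 0.11142698 0.13913766] px [[319.39626788 217.76109671]] shank top [[319.12693546 247.06470694]] eye(.54,.112) [[318.60553262 204.46856281]]
scene tip px [[353.71933631 204.30151404]] eye [[353.16240159 210.575025  ]]
```

View pics/w3.png

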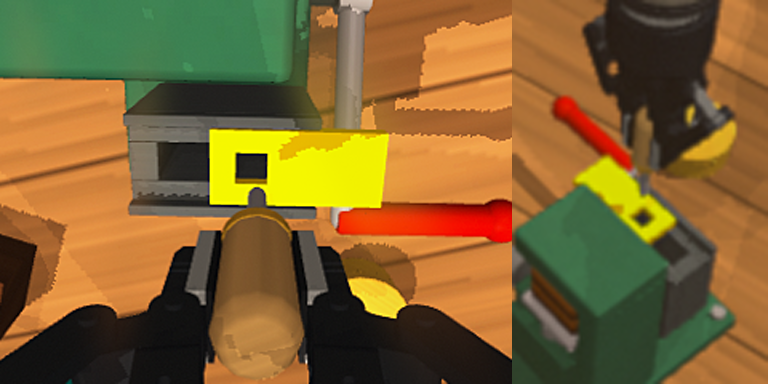

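The wrist crop shows the awl tip at crop (258,190), image (321,219). That is just in front of the eye at crop (251,167), image (317,205), and about 2.5 mm too far to press −y.

Call:
{"name": "drive_tool", "arguments": {
  "increments": [
    {"claw":0.01,"dx":0.0005,"dy":-0.0025,"dz":0,"wx":0,"wy":0,"wz":0},
    {"claw":0.01,"dx":0,"dy":0,"dz":0.01,"wx":0,"wy":0,"wz":0},
    {"claw":0.01,"dx":0,"dy":0,"dz":0.01,"wx":0,"wy":0,"wz":0},
    {"claw":0.01,"dx":0,"dy":0,"dz":0.01,"wx":0,"wy":0,"wz":0},
    {"claw":0.01,"dx":0,"dy":0,"dz":0.004,"wx":0,"wy":0,"wz":0},
    {"claw":0.01,"dx":0,"dy":0,"dz":0,"wx":0,"wy":0,"wz":0}
  ]
}}

```text
t: 7.55
eef_pos: [0.54, 0.113, 0.1848]
tool_rot: [0.0, 0.994, -0.112, -0.0]
contact_force: [0.4, 0.7, -0.8]
gripper_width: 0.264
grasp_force: 88.1
```

Call:
{"name": "drive_tool", "arguments": {
  "increments": [
    {"claw":0.01,"dx":0,"dy":0,"dz":0.008,"wx":0,"wy":0,"wz":0},
    {"claw":0.01,"dx":0,"dy":0,"dz":0.009,"wx":0,"wy":0,"wz":0},
    {"claw":0.01,"dx":0,"dy":-0.003,"dz":0,"wx":0,"wy":0,"wz":0},
    {"claw":0.01,"dx":0,"dy":-0.003,"dz":0,"wx":0,"wy":0,"wz":0},
    {"claw":0.01,"dx":0,"dy":-0.003,"dz":0,"wx":0,"wy":0,"wz":0},
    {"claw":0.01,"dx":0,"dy":-0.003,"dz":0,"wx":0,"wy":0,"wz":0},
    {"claw":0.01,"dx":0,"dy":-0.003,"dz":0,"wx":0,"wy":0,"wz":0},
    {"claw":0.01,"dx":0,"dy":-0.003,"dz":0,"wx":0,"wy":0,"wz":0},
    {"claw":0.01,"dx":0,"dy":-0.003,"dz":0,"wx":0,"wy":0,"wz":0},
    {"claw":0.01,"dx":0,"dy":-0.003,"dz":0,"wx":0,"wy":0,"wz":0},
    {"claw":0.01,"dx":0,"dy":-0.002,"dz":0,"wx":0,"wy":0,"wz":0}
  ],
  "newtons": 115
}}

```text
t: 8.93
eef_pos: [0.5463, 0.139, 0.1684]
tool_rot: [-0.0, 0.994, -0.112, 0.0]
contact_force: [0.1, -1.3, -2.8]
gripper_width: 0.256
grasp_force: 112.9
```

```bash
cat > look.py <<'E'
from h import *
o=get_obs();im,d=read_camera("wrist");print(o["t"],o["eef_pos"].round(4),o["contact_force"].round(1))
c=cal("wrist");P=cloud(c,d,o);hsv=cv2.cvtColor(im,cv2.COLOR_RGB2HSV);H,S,V=[hsv[...,i].astype(int) for i in range(3)]
m=((H>22)&(H<34)&(S>130)&(V>90)&(abs(P[...,2]-.112)<.012)).astype(np.uint8)
cs,h=cv2.findContours(m,cv2.RETR_CCOMP,cv2.CHAIN_APPROX_NONE)
for i,ct in enumerate(cs):
    if len(ct)<25: continue
    r=cv2.minAreaRect((onplane(c,ct[:,0],.112,o)[:,:2]*1000).astype(np.float32));print("yel",h[0][i][3],np.round(r[0],1),np.round(r[1],1),round(r[2],1),cv2.boundingRect(ct))
save("last.png",im)
E
python3 look.py
```

```text
8.925 [0.5463 0.139  0.1684] [ 0.1 -1.3 -2.8]
yel -1 [539.8 112.3] [86.5 40.8] 76.8 (294, 202, 142, 61)
```

Call:
{"name": "drive_tool", "arguments": {
  "increments": [
    {"claw":0.01,"dx":0,"dy":-0.002,"dz":0,"wx":0,"wy":0,"wz":0},
    {"claw":0.01,"dx":0,"dy":-0.002,"dz":0,"wx":0,"wy":0,"wz":0},
    {"claw":0.01,"dx":0,"dy":-0.0015,"dz":0,"wx":0,"wy":0,"wz":0},
    {"claw":0.01,"dx":0,"dy":0,"dz":0,"wx":0,"wy":0,"wz":0},
    {"claw":0.01,"dx":0,"dy":-0.0005,"dz":0,"wx":0,"wy":0,"wz":0}
  ]
}}

```text
t: 9.6
eef_pos: [0.5473, 0.1443, 0.1683]
tool_rot: [0.0, 0.994, -0.112, -0.0]
contact_force: [-0.5, -1.3, -0.7]
gripper_width: 0.258
grasp_force: 113.0
```

```bash
python3 look.py
```

```text
9.6 [0.5473 0.1443 0.1683] [-0.5 -1.3 -0.7]
yel -1 [541.1 117.4] [86.4 39.8] 75.8 (294, 202, 142, 60)
```

Call:
{"name": "drive_tool", "arguments": {
  "increments": [
    {"claw":0.01,"dx":0,"dy":0.004,"dz":0,"wx":0,"wy":0,"wz":0},
    {"claw":0.01,"dx":0,"dy":0,"dz":-0.02,"wx":0,"wy":0,"wz":0},
    {"claw":0.01,"dx":0,"dy":0,"dz":-0.035,"wx":0,"wy":0,"wz":0},
    {"claw":0.01,"dx":0,"dy":0,"dz":-0.025,"wx":0,"wy":0,"wz":0},
    {"claw":0.01,"dx":-0.0136,"dy":-0.0205,"dz":0,"wx":0,"wy":0,"wz":0},
    {"claw":0.01,"dx":-0.028,"dy":-0.041,"dz":0,"wx":0,"wy":0,"wz":0},
    {"claw":0.01,"dx":-0.028,"dy":-0.041,"dz":0,"wx":0,"wy":0,"wz":0},
    {"claw":0.01,"dx":-0.028,"dy":-0.041,"dz":0,"wx":0,"wy":0,"wz":0},
    {"claw":0.01,"dx":-0.015,"dy":-0.025,"dz":0.03,"wx":0,"wy":0,"wz":0},
    {"claw":0.01,"dx":-0.007,"dy":-0.01,"dz":0.03,"wx":0,"wy":0,"wz":0},
    {"claw":0.01,"dx":0,"dy":0,"dz":0.02,"wx":0,"wy":0,"wz":0},
    {"claw":0.01,"dx":0,"dy":0,"dz":0,"wx":0,"wy":0,"wz":0},
    {"claw":0.01,"dx":0,"dy":0,"dz":0,"wx":0,"wy":0,"wz":0}
  ]
}}

```text
t: 11.28
eef_pos: [0.4702, 0.3412, 0.1692]
tool_rot: [-0.0, 0.994, -0.113, 0.0]
contact_force: [1.3, -0.3, -1.1]
gripper_width: 0.253
grasp_force: 113.0
```

```bash
python3 - <<'E'
from h import *
o=get_obs();im,d=read_camera("wrist");print(o["t"],o["q"].round(2),o["eef_pos"])
c=cal("wrist");tip=o["eef_pos"]-[0,0,.0812];print("tip px",proj(c,tip,o),"hole px",proj(c,[.4696,.3405,.055],o),"target tip when seated",proj(c,[.4696,.341,tip[2]],o))
im2,d2=read_camera("scene");c2=cal("scene");q=proj(c2,tip)[0];print("scene tip",q,"hole",proj(c2,[.4696,.3405,.055]))
q=q.astype(int);b=im2[q[1]-60:q[1]+60,q[0]-40:q[0]+40]
a=cv2.resize(im[100:340,160:480],None,fx=1.6,fy=1.6,interpolation=cv2.INTER_CUBIC);b=cv2.resize(b,(256,384),interpolation=cv2.INTER_CUBIC)
print("scene crop origin",q-[40,60])
t,dt=read_camera("top");ct=cal("top");P=cloud(ct,dt);hsv=cv2.cvtColor(t,cv2.COLOR_RGB2HSV);H,S,V=[hsv[...,i].astype(int) for i in range(3)]
m=(H>24)&(H<34)&(S>150)&(abs(P[...,2]-.112)<.012);m[:,:250]=0;m[:,350:]=0;m[230:]=0
p=np.argwhere(m)[:,::-1];r=cv2.minAreaRect((onplane(ct,p,.112)[:,:2]*1000).astype(np.float32));print("keeper",r)
save("pics/w4.png",np.hstack([a,b]))
E
```

```text
11.275 [-0.43  0.45 -0.39  1.85  0.22  0.89 -2.72] [0.47015702 0.34118617 0.16915348]
tip px [[319.42987872 217.73972582]] hole px [[320.56862019 203.17780137]] target tip when seated [[319.86856421 218.4105262 ]]
scene tip [442.96144372 241.22187196] hole [[439.83466154 247.28386453]]
scene crop origin [402 181]Traceback (most recent call last):
  File "<stdin>", line 10, in <module>
  File "h.py", line 15, in onplane
    R,t=Rt(c,o); r=rays(c,uv); d=np.c_[r,np.ones(len(r))]@R; C=-R.T@t
                   ~~~~^^^^^^
  File "h.py", line 11, in rays
    return cv2.undistortPoints(uv[:,None],np.eye(3)@K,np.array([c["k1"],0,0,0.]))[:,0]
           ~~~~~~~~~~~~~~~~~~~^^^^^^^^^^^^^^^^^^^^^^^^^^^^^^^^^^^^^^^^^^^^^^^^^^^
cv2.error: OpenCV(4.12.0) /io/opencv/modules/calib3d/src/undistort.dispatch.cpp:347: error: (-215:Assertion failed) CV_IS_MAT(_src) && CV_IS_MAT(_dst) && (_src->rows == 1 || _src->cols == 1) && (_dst->rows == 1 || _dst->cols == 1) && _src->cols + _src->rows - 1 == _dst->rows + _dst->cols - 1 && (CV_MAT_TYPE(_src->type) == CV_32FC2 || CV_MAT_TYPE(_src->type) == CV_64FC2) && (CV_MAT_TYPE(_dst->type) == CV_32FC2 || CV_MAT_TYPE(_dst->type) == CV_64FC2) in function 'cvUndistortPointsInternal'
```

```bash
python3 - <<'E'
from h import *
im,d=read_camera("wrist");im2,d2=read_camera("scene")
a=cv2.resize(im[100:340,160:480],None,fx=1.6,fy=1.6,interpolation=cv2.INTER_CUBIC);b=cv2.resize(im2[181:301,402:482],(256,384),interpolation=cv2.INTER_CUBIC)
save("pics/w4.png",np.hstack([a,b]))
E
```

```text
(no output)
```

View pics/w4.png

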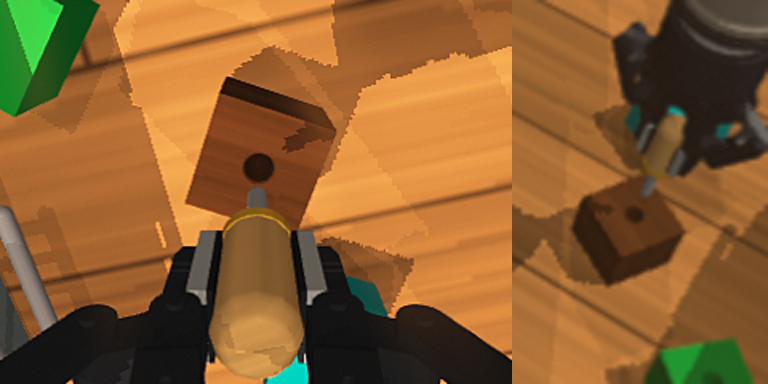

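The crop shows the tip at image (321,219) and the hole at (322,204). Both sit about 1 px off their predicted positions in the same direction, so they are aligned to within about 1 mm.

Call:
{"name": "drive_tool", "arguments": {
  "increments": [
    {"claw":0.01,"dx":-0.0004,"dy":0.0008,"dz":0.01,"wx":0,"wy":0,"wz":0},
    {"claw":0.01,"dx":0,"dy":0,"dz":0.012,"wx":0,"wy":0,"wz":0},
    {"claw":0.01,"dx":0,"dy":0,"dz":0.012,"wx":0,"wy":0,"wz":0},
    {"claw":0.01,"dx":0,"dy":0,"dz":0.014,"wx":0,"wy":0,"wz":0},
    {"claw":0.01,"dx":0,"dy":0,"dz":0.014,"wx":0,"wy":0,"wz":0},
    {"claw":0.01,"dx":0,"dy":0,"dz":0.01,"wx":0,"wy":0,"wz":0},
    {"claw":0.01,"dx":0,"dy":0,"dz":0.003,"wx":0,"wy":0,"wz":0},
    {"claw":0.01,"dx":0,"dy":0,"dz":0,"wx":0,"wy":0,"wz":0}
  ]
}}

```text
t: 12.52
eef_pos: [0.4692, 0.3404, 0.0933]
tool_rot: [-0.0, 0.994, -0.112, 0.0]
contact_force: [-0.1, 0.3, -0.1]
gripper_width: 0.254
grasp_force: 113.0
```

Call:
{"name": "drive_tool", "arguments": {
  "increments": [
    {"claw":0.01,"dx":0,"dy":0,"dz":0.0015,"wx":0,"wy":0,"wz":0},
    {"claw":0.01,"dx":0,"dy":0,"dz":0,"wx":0,"wy":0,"wz":0},
    {"claw":0.03,"dx":0,"dy":0,"dz":0,"wx":0,"wy":0,"wz":0},
    {"claw":0.05,"dx":0,"dy":0,"dz":0,"wx":0,"wy":0,"wz":0},
    {"claw":0.07,"dx":0,"dy":0,"dz":0,"wx":0,"wy":0,"wz":0},
    {"claw":0.0854,"dx":0,"dy":0,"dz":0,"wx":0,"wy":0,"wz":0},
    {"claw":0.0854,"dx":0,"dy":0,"dz":0,"wx":0,"wy":0,"wz":0},
    {"claw":0.0854,"dx":0,"dy":0,"dz":-0.03,"wx":0,"wy":0,"wz":0},
    {"claw":0.0854,"dx":0,"dy":0,"dz":-0.05,"wx":0,"wy":0,"wz":0},
    {"claw":0.0854,"dx":0,"dy":0,"dz":-0.06,"wx":0,"wy":0,"wz":0},
    {"claw":0.0854,"dx":0,"dy":0,"dz":-0.05,"wx":0,"wy":0,"wz":0},
    {"claw":0.0854,"dx":0,"dy":0,"dz":0,"wx":0,"wy":0,"wz":0},
    {"claw":0.0854,"dx":0,"dy":0,"dz":0,"wx":0,"wy":0,"wz":0}
  ]
}}

```text
t: 14.15
eef_pos: [0.4688, 0.3399, 0.2812]
tool_rot: [0.0, 0.994, -0.112, -0.0]
contact_force: [-0.3, 0.1, 0.3]
gripper_width: 0.999
grasp_force: 0.0
```

```bash
python3 - <<'E'
from h import *
o=get_obs();im,d=read_camera("wrist");print(o["t"],o["q"].round(2),o["eef_pos"].round(4))
c=cal("wrist");P=cloud(c,d,o);near=np.hypot(P[...,0]-.470,P[...,1]-.340)
m=(near<.03)&(P[...,2]>.09)&(P[...,2]<.14)&(d>0);p=P[m];r=cv2.minAreaRect((p[p[:,2]>.106][:,:2]*1000).astype(np.float32));print("awl top",r,np.percentile(p[:,2],[50,80,95,99]).round(4))
E
```

```text
14.15 [-0.4   0.33 -0.42  1.74  0.15  1.11 -2.66] [0.4688 0.3399 0.2812]
awl top ((469.1771240234375, 340.4028015136719), (23.13188934326172, 22.266128540039062), 63.498451232910156) [0.1136 0.1147 0.1153 0.1159]
```

The awl is seated upright: its top is at (0.469, 0.340) and 0.114 high. Next is the lever grip.

Call:
{"name": "drive_tool", "arguments": {
  "increments": [
    {"claw":0.0854,"dx":0.0148,"dy":0.0513,"dz":-0.01,"wx":0,"wy":0,"wz":0},
    {"claw":0.0854,"dx":0.0148,"dy":0.0513,"dz":-0.01,"wx":0,"wy":0,"wz":0},
    {"claw":0.0854,"dx":0.0148,"dy":0.0513,"dz":0,"wx":0,"wy":0,"wz":0},
    {"claw":0.0854,"dx":0.0148,"dy":0.0513,"dz":0,"wx":0,"wy":0,"wz":0},
    {"claw":0.0854,"dx":0.0148,"dy":0.0513,"dz":0,"wx":0,"wy":0,"wz":0},
    {"claw":0.0854,"dx":0.0148,"dy":0.0513,"dz":0,"wx":0,"wy":0,"wz":0},
    {"claw":0.0854,"dx":0,"dy":0,"dz":0,"wx":0,"wy":0,"wz":-9.92},
    {"claw":0.0854,"dx":0,"dy":0,"dz":0,"wx":0,"wy":0,"wz":-9.92},
    {"claw":0.0854,"dx":0,"dy":0,"dz":0,"wx":0,"wy":0,"wz":-9.92},
    {"claw":0.0854,"dx":0,"dy":0,"dz":0,"wx":0,"wy":0,"wz":-9.92},
    {"claw":0.0854,"dx":0,"dy":0,"dz":0,"wx":0,"wy":0,"wz":-9.92},
    {"claw":0.0854,"dx":0,"dy":0,"dz":0,"wx":0,"wy":0,"wz":-9.92},
    {"claw":0.0854,"dx":0,"dy":0,"dz":0,"wx":0,"wy":0,"wz":-9.92},
    {"claw":0.0854,"dx":0,"dy":0,"dz":0,"wx":0,"wy":0,"wz":-9.92},
    {"claw":0.0854,"dx":0,"dy":0,"dz":0,"wx":0,"wy":0,"wz":-9.92},
    {"claw":0.0854,"dx":0,"dy":0,"dz":0,"wx":0,"wy":0,"wz":0},
    {"claw":0.0854,"dx":0,"dy":0,"dz":0,"wx":0,"wy":0,"wz":0}
  ]
}}

```text
t: 16.32
eef_pos: [0.4866, 0.0204, 0.3009]
tool_rot: [-0.0, 0.787, 0.617, -0.001]
contact_force: [-0.3, -0.7, 0.4]
gripper_width: 1.0
grasp_force: 0.0
```

```bash
python3 - <<'E'
from h import *
o=get_obs();im,d=read_camera("wrist");print(o["t"],o["q"].round(2),o["eef_pos"].round(4),o["tool_rot"].round(4))
a=np.deg2rad(-13.6);X=np.array([np.cos(a),np.sin(a)]);Y=np.array([-X[1],X[0]])
def red(im,P,c,o,nm):
    hsv=cv2.cvtColor(im,cv2.COLOR_RGB2HSV);H,S,V=[hsv[...,i].astype(int) for i in range(3)]
    m=(((H<8)|(H>172))&(S>150)&(V>60)&(P[...,2]>.07)&(P[...,2]<.13)&(np.hypot(P[...,0]-.487,P[...,1]-.02)<.1))
    n,l,st,ce=cv2.connectedComponentsWithStats(cv2.morphologyEx(m.astype(np.uint8),cv2.MORPH_CLOSE,np.ones((3,3))));k=1+st[1:,4].argmax()
    ct=max(cv2.findContours((l==k).astype(np.uint8),cv2.RETR_EXTERNAL,cv2.CHAIN_APPROX_NONE)[0],key=len)[:,0]
    w=onplane(c,ct,.096,o)[:,:2];px=w@X;py=w@Y
    e=w[py.argmin()];r=cv2.minAreaRect((w*1000).astype(np.float32))
    s=(py>py.min()+.03)&(py<py.max()-.008)
    mid=(np.percentile(px[s],5)+np.percentile(px[s],95))/2
    print(nm,st[k],"outer end",e.round(4),"length",np.ptp(py).round(4),"width",np.ptp(px[s]).round(4),r)
    g=py.min()+.012+.039; print("  grip est",(mid*X+g*Y).round(4),"px,py",mid.round(4),g.round(4), "zmed",np.median(P[l==k][:,2]).round(4))
c=cal("wrist");red(im,cloud(c,d,o),c,o,"wrist");save("pics/w5.png",im)
f=np.load("top0.npz");c=cal("top");red(f["im"],cloud(c,f["d"]),c,None,"top")
f=np.load("scene0.npz");c=cal("scene");red(f["im"],cloud(c,f["d"]),c,None,"scene")
print("eye px,py",np.array([.54,.1135])@X,np.array([.54,.1135])@Y)
E
```

```text
16.325 [ 0.19  0.15 -0.39  1.91  0.06  1.09 -0.47] [0.4866 0.0204 0.3009] [-5.000e-04  7.870e-01  6.169e-01 -7.000e-04]
wrist [ 308  122   21   94 1554] outer end [ 0.4773 -0.0235] length 0.1019 width 0.0172 ((485.07366943359375, 27.04784393310547), (101.83878326416016, 22.307844161987305), 76.20237731933594)
  grip est [0.4852 0.0271] px,py 0.4653 0.1404 zmed 0.1054
top [310 214  39  16 268] outer end [ 0.4767 -0.0227] length 0.0998 width 0.0174 ((488.76239013671875, 25.660999298095703), (99.49758911132812, 22.89353370666504), 73.49930572509766)
  grip est [0.4877 0.0272] px,py 0.4676 0.1411 zmed 0.1025
scene [326 174  26  23 166] outer end [ 0.4676 -0.0208] length 0.0977 width 0.0177 ((485.89410400390625, 24.916954040527344), (97.7877426147461, 20.340526580810547), 74.85765075683594)
  grip est [0.4855 0.0274] px,py 0.4655 0.1408 zmed 0.1042
eye px,py 0.498170310475271 0.2372943146410636
```

View pics/w5.png

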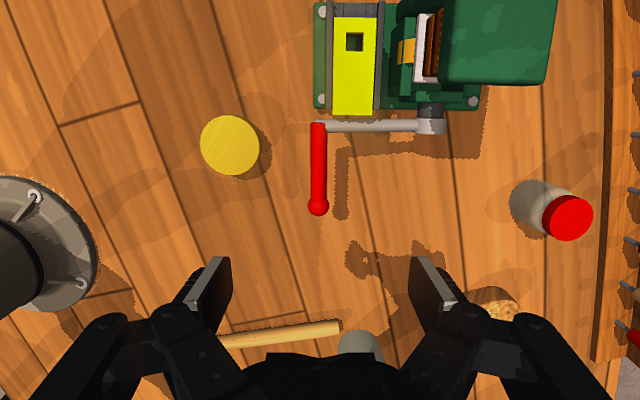

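The wrist view shows the red grip from (318,122) to (318,215), free and clear of the keeper, which is fully out. All three views put lever_grip at (0.486, 0.027, 0.096).

Call:
{"name": "drive_tool", "arguments": {
  "increments": [
    {"claw":0.065,"dx":0.0064,"dy":-0.0024,"dz":0.04,"wx":0,"wy":0,"wz":0},
    {"claw":0.065,"dx":0,"dy":0,"dz":0.05,"wx":0,"wy":0,"wz":0},
    {"claw":0.065,"dx":0,"dy":0,"dz":0.05,"wx":0,"wy":0,"wz":0},
    {"claw":0.065,"dx":0,"dy":0,"dz":0.04,"wx":0,"wy":0,"wz":0},
    {"claw":0.065,"dx":0,"dy":0,"dz":0.02,"wx":0,"wy":0,"wz":0},
    {"claw":0.065,"dx":0,"dy":0,"dz":0,"wx":0,"wy":0,"wz":0},
    {"claw":0.04,"dx":0,"dy":0,"dz":0,"wx":0,"wy":0,"wz":0},
    {"claw":0.025,"dx":0,"dy":0,"dz":0,"wx":0,"wy":0,"wz":0},
    {"claw":0.008,"dx":0,"dy":0,"dz":0,"wx":0,"wy":0,"wz":0},
    {"claw":0.008,"dx":0,"dy":0,"dz":0,"wx":0,"wy":0,"wz":0},
    {"claw":0.008,"dx":0,"dy":0,"dz":0,"wx":0,"wy":0,"wz":0}
  ],
  "newtons": 40
}}

```text
t: 17.75
eef_pos: [0.4862, 0.0274, 0.1029]
tool_rot: [0.0, 0.786, 0.618, 0.0]
contact_force: [-3.2, 0.4, 6.7]
gripper_width: 0.196
grasp_force: 38.8
```

Call:
{"name": "drive_tool", "arguments": {
  "increments": [
    {"claw":0.008,"dx":0,"dy":0.0037,"dz":-0.0137,"wx":0,"wy":0,"wz":0},
    {"claw":0.008,"dx":0,"dy":0.0053,"dz":-0.0132,"wx":0,"wy":0,"wz":0},
    {"claw":0.008,"dx":0,"dy":0.0067,"dz":-0.0125,"wx":0,"wy":0,"wz":0},
    {"claw":0.008,"dx":0,"dy":0.0081,"dz":-0.0116,"wx":0,"wy":0,"wz":0},
    {"claw":0.008,"dx":0,"dy":0.0093,"dz":-0.0106,"wx":0,"wy":0,"wz":0},
    {"claw":0.008,"dx":0,"dy":0.0105,"dz":-0.0095,"wx":0,"wy":0,"wz":0},
    {"claw":0.008,"dx":0,"dy":0,"dz":0,"wx":0,"wy":0,"wz":0},
    {"claw":0.008,"dx":0,"dy":0,"dz":0,"wx":0,"wy":0,"wz":0}
  ]
}}

```text
t: 18.75
eef_pos: [0.5225, 0.0183, 0.1733]
tool_rot: [-0.004, 0.786, 0.619, -0.005]
contact_force: [-21.1, 5.4, 14.4]
gripper_width: 0.191
grasp_force: 40.0
```

```bash
python3 - <<'E'
from h import *
o=get_obs();print(o["eef_pos"],o["contact_force"].round(1),o["torque"].round(2))
im,d=read_camera("wrist");im2,d2=read_camera("scene")
g=o["eef_pos"]-[0,0,.006];c2=cal("scene");print(proj(c2,g),proj(cal("wrist"),g,o))
q=proj(c2,g)[0].astype(int);b=cv2.resize(im2[q[1]-65:q[1]+65,q[0]-55:q[0]+65],(384,416),interpolation=cv2.INTER_CUBIC)
a=cv2.resize(im[70:390,160:480],(416,416),interpolation=cv2.INTER_CUBIC)
save("pics/w6.png",np.hstack([a,b]))
E
```

```text
[0.52248664 0.01827163 0.17330656] [-21.1   5.4  14.4] [ 1.09  4.89 -0.22]
[[328.03440904 176.55879394]] [[321.45035497 276.84928997]]
```

View pics/w6.png

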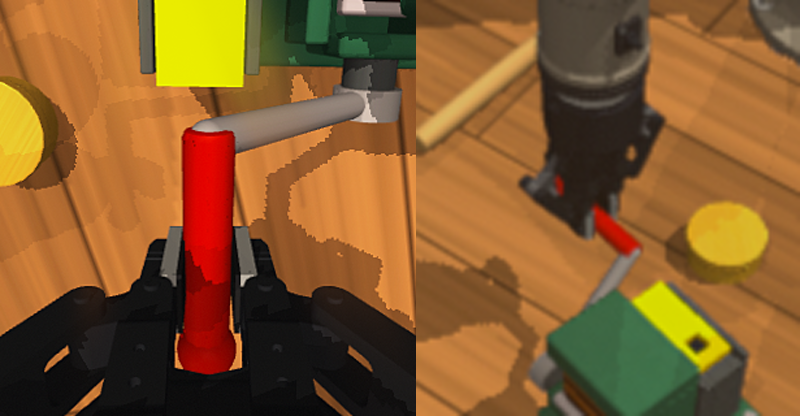

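The crop shows the gripper closed cleanly on the red grip and the lever part raised, with nothing else touching. The load of about 25 N is mostly radial, so my arc is a few mm too close to the shaft. I'll correct outward and use a lighter grip.

Call:
{"name": "drive_tool", "arguments": {
  "increments": [
    {"claw":0.008,"dx":0,"dy":-0.004,"dz":-0.002,"wx":0,"wy":0,"wz":0},
    {"claw":0.008,"dx":0,"dy":0,"dz":0,"wx":0,"wy":0,"wz":0},
    {"claw":0.008,"dx":0,"dy":0.006,"dz":-0.0045,"wx":0,"wy":0,"wz":0},
    {"claw":0.008,"dx":0,"dy":0.006,"dz":-0.004,"wx":0,"wy":0,"wz":0},
    {"claw":0.008,"dx":0,"dy":0.006,"dz":-0.004,"wx":0,"wy":0,"wz":0},
    {"claw":0.008,"dx":0,"dy":0.006,"dz":-0.003,"wx":0,"wy":0,"wz":0},
    {"claw":0.008,"dx":0,"dy":0,"dz":0,"wx":0,"wy":0,"wz":0},
    {"claw":0.008,"dx":0,"dy":0,"dz":0,"wx":0,"wy":0,"wz":0}
  ],
  "newtons": 25
}}

```text
t: 19.85
eef_pos: [0.5438, 0.013, 0.1916]
tool_rot: [-0.003, 0.786, 0.618, -0.004]
contact_force: [-21.1, 3.8, 16.8]
gripper_width: 0.193
grasp_force: 38.5
```

```bash
cat > bar.py <<'E'
from h import *
o=get_obs();im,d=read_camera("wrist");c=cal("wrist");P=cloud(c,d,o)
a=np.deg2rad(-13.6);X=np.array([np.cos(a),np.sin(a)]);Y=np.array([-X[1],X[0]])
hsv=cv2.cvtColor(im,cv2.COLOR_RGB2HSV);H,S,V=[hsv[...,i].astype(int) for i in range(3)]
e=o["eef_pos"]
m=((H<8)|(H>172))&(S>150)&(V>60)&(np.linalg.norm(P-e,axis=2)<.09)
p=P[m];px=p[:,:2]@X;py=p[:,:2]@Y;E=np.array([e[:2]@X,e[:2]@Y])
s=(py>E[1]+.012)&(py<E[1]+.03)
top=np.percentile(p[s,2],90);mx=(np.percentile(px[s],3)+np.percentile(px[s],97))/2
bx,bz=mx,top-.009
print(o["t"],"TCP press x,z",E[0].round(4),e[2].round(4),"bar x,z",bx.round(4),bz.round(4),"width",np.ptp(px[s]).round(4),"F",o["contact_force"].round(1))
for sx in(.588,.592): print("shaft",sx,"angle",np.degrees(np.arctan2(bz-.07,sx-bx)).round(1),"R",np.hypot(bz-.07,sx-bx).round(4))
m=(S<60)&(V>70)&(P[...,2]>.05)&(P[...,2]<.23)&(d>0)
q=P[m];qy=q[:,:2]@Y;qx=q[:,:2]@X
k=(qy>E[1]+.033)&(qy<E[1]+.06)&(qx>bx-.005)&(qx<bx+.15)
for lo in np.arange(bx,bx+.14,.015):
    j=k&(qx>=lo)&(qx<lo+.015)
    if j.sum()>8: print("arm x",lo.round(3),"y",np.median(qy[j]-E[1]).round(3),"ztop",np.percentile(q[j,2],90).round(4),j.sum())
E
python3 bar.py
```

```text
19.85 TCP press x,z 0.5255 0.1916 bar x,z 0.5247 0.1795 width 0.0174 F [-21.1   3.8  16.8]
shaft 0.588 angle 59.9 R 0.1265
shaft 0.592 angle 58.4 R 0.1285
arm x 0.525 y 0.052 ztop 0.1834 309
arm x 0.555 y 0.052 ztop 0.1254 26
arm x 0.57 y 0.053 ztop 0.1069 408
arm x 0.585 y 0.046 ztop 0.0899 415
arm x 0.6 y 0.047 ztop 0.0852 68
```

Call:
{"name": "drive_tool", "arguments": {
  "increments": [
    {"claw":0.008,"dx":0,"dy":0.004,"dz":-0.005,"wx":0,"wy":0,"wz":0},
    {"claw":0.008,"dx":0,"dy":0.0076,"dz":-0.0035,"wx":0,"wy":0,"wz":0},
    {"claw":0.008,"dx":0,"dy":0.0085,"dz":-0.0025,"wx":0,"wy":0,"wz":0},
    {"claw":0.008,"dx":0,"dy":0.0085,"dz":-0.0022,"wx":0,"wy":0,"wz":0},
    {"claw":0.008,"dx":0,"dy":0.0078,"dz":-0.0016,"wx":0,"wy":0,"wz":0},
    {"claw":0.008,"dx":0,"dy":0.0077,"dz":-0.0015,"wx":0,"wy":0,"wz":0},
    {"claw":0.008,"dx":0,"dy":0,"dz":0,"wx":0,"wy":0,"wz":0},
    {"claw":0.008,"dx":0,"dy":0,"dz":0,"wx":0,"wy":0,"wz":0}
  ]
}}

```text
t: 20.9
eef_pos: [0.591, 0.0012, 0.2092]
tool_rot: [0.001, 0.786, 0.618, -0.0]
contact_force: [-9.1, -0.4, 10.8]
gripper_width: 0.192
grasp_force: 36.7
```

```bash
python3 bar.py
```

```text
20.9 TCP press x,z 0.5742 0.2092 bar x,z 0.5734 0.1958 width 0.0173 F [-9.1 -0.4 10.8]
shaft 0.588 angle 83.4 R 0.1267
shaft 0.592 angle 81.6 R 0.1272
arm x 0.573 y 0.053 ztop 0.1978 646
arm x 0.588 y 0.039 ztop 0.0899 9
```

Call:
{"name": "drive_tool", "arguments": {
  "increments": [
    {"claw":0.008,"dx":0,"dy":0.006,"dz":-0.001,"wx":0,"wy":0,"wz":0},
    {"claw":0.008,"dx":0,"dy":0.005,"dz":0,"wx":0,"wy":0,"wz":0},
    {"claw":0.008,"dx":0,"dy":0.004,"dz":0,"wx":0,"wy":0,"wz":0},
    {"claw":0.008,"dx":0,"dy":0,"dz":0,"wx":0,"wy":0,"wz":0},
    {"claw":0.008,"dx":0,"dy":0,"dz":0,"wx":0,"wy":0,"wz":0},
    {"claw":0.008,"dx":0,"dy":0,"dz":0,"wx":0,"wy":0,"wz":0},
    {"claw":0.008,"dx":0,"dy":0,"dz":0,"wx":0,"wy":0,"wz":0}
  ]
}}

```text
t: 21.82
eef_pos: [0.6049, -0.0022, 0.2096]
tool_rot: [-0.0, 0.786, 0.618, -0.001]
contact_force: [-8.6, 1.2, 8.6]
gripper_width: 0.19
grasp_force: 36.8
```

```bash
python3 bar.py; python3 - <<'E'
from h import *
o=get_obs();print(o["eef_pos"],o["q"].round(2))
a=np.deg2rad(-13.6);X=np.array([np.cos(a),np.sin(a)]);Y=np.array([-X[1],X[0]])
for n in("top","scene"):
    im,d=read_camera(n);c=cal(n);P=cloud(c,d);hsv=cv2.cvtColor(im,cv2.COLOR_RGB2HSV);H,S,V=[hsv[...,i].astype(int) for i in range(3)]
    m=((H<8)|(H>172))&(S>150)&(V>60)&(np.linalg.norm(P-[.607,.0,.2],axis=2)<.08)
    if m.sum()>5:p=P[m];print(n,"red",m.sum(),"x med",np.median(p[:,:2]@X).round(4),"z",np.percentile(p[:,2],[50,90]).round(4))
    m=(H>22)&(H<34)&(S>150)&(abs(P[...,2]-.112)<.01)&(np.linalg.norm(P[...,:2]-[.541,.117],axis=2)<.09)
    if m.sum()>20:
        uv=np.argwhere(m)[:,::-1];w=onplane(c,uv,.112);print(n,"keeper y",[round(float(v),4) for v in np.percentile(w[:,:2]@Y,[2,98])])
    save(f"pics/{n}_end.png",im)
E
```

```text
21.825 TCP press x,z 0.5884 0.2096 bar x,z 0.588 0.1966 width 0.017 F [-8.6  1.2  8.6]
shaft 0.588 angle 90.0 R 0.1266
shaft 0.592 angle 88.2 R 0.1267
arm x 0.588 y 0.052 ztop 0.1996 479
[ 0.6048787  -0.00219274  0.20962734] [ 0.17  0.43 -0.35  1.76  0.17  0.98 -0.49]
top red 58 x med 0.5879 z [0.2007 0.2035]
scene red 137 x med 0.5927 z [0.2029 0.206 ]
scene keeper y [0.2019, 0.2859]
```

Call:
{"name": "drive_tool", "arguments": {
  "increments": [
    {"claw":0.008,"dx":0,"dy":0,"dz":0,"wx":0,"wy":0,"wz":0},
    {"claw":0.008,"dx":0,"dy":0,"dz":0,"wx":0,"wy":0,"wz":0},
    {"claw":0.008,"dx":0,"dy":0,"dz":0,"wx":0,"wy":0,"wz":0},
    {"claw":0.008,"dx":0,"dy":0,"dz":0,"wx":0,"wy":0,"wz":0},
    {"claw":0.008,"dx":0,"dy":0,"dz":0,"wx":0,"wy":0,"wz":0},
    {"claw":0.008,"dx":0,"dy":0,"dz":0,"wx":0,"wy":0,"wz":0}
  ]
}}

```text
t: 22.72
eef_pos: [0.6049, -0.0021, 0.2096]
tool_rot: [-0.0, 0.786, 0.618, -0.001]
contact_force: [-8.3, 0.4, 7.4]
gripper_width: 0.197
grasp_force: 36.8
```

```bash
python3 -c "
from station import *
print(hand_in())"
```

```text
the job is handed in; nothing more can be done
None
```

I handed the job in at about 23 s, with no verdict returned: the keeper measured about 27–28 mm out, the awl was back upright in its block, and the gripper was holding the lever within about 2° of straight up.

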